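Cool check, then close up the welder's service hatch

ROBOT

A 6-joint arm with a two-finger parallel gripper is mounted at the origin on the work surface. World frame = base frame: x ahead of the robot, y to its left, z up, the work surface at z = 0. Lengths are in m, angles in rad, forces in N, time in s.
With the tool pointing down it reaches from about 0.275 to 0.825 m from the base axis. Payload 4.9 kg.
Tool frame: the origin (TCP) lies midway between the tips of the shut fingers; the grasp point (between the pads) lies 19 mm behind it (grip_point_offset is the distance from the TCP to the grasp point, in m); z points along the fingers, y is the line along which they close (so a half turn about z gives the same grasp; the last joint's range is limited). The gripper opens to 85 mm and grips with 20 to 120 N. Pads are 22 mm wide; open, the fingers measure 114 mm over their backs; the gripper's body (76 mm by 85 mm) begins 54 mm behind the grasp point. The pads swing forward as they close: fully open they stand 13 mm farther back than shut.
Start: joints at [-1.267, 0.326, -0.193, 1.052, 0, 1.437], TCP at [0.233, -0.498, 0.231] pointing down, gripper open.
Joint ranges: [-2.65, 2.65], [-0.97, 1.79], [-1.3, 1.35], [-1.93, 2.1], [-1.47, 1.37], [-3.14, 3.14]. Speed limits (rad/s): [2.57, 2.57, 3.14, 3.14, 3.14, 3.14].

INTERFACE

Orientations are given as a rotation vector (axis times angle).
In Python, from cell import * gives the robot as it stands. Calls block until the motion is done:
- movep(position, orientation): joint-space move of the TCP to a pose.
- move_l(position, velocity=0.15, rot=None, until_force=None): straight line of the TCP; rot=None keeps the orientation; velocity is the mean speed in m/s. With until_force (N) it stops when the force on the tool has changed by that much, and returns True; else False.
- set_joints(angles): joint-space move.
- let_go() and grab(newtons=None): open the fingers fully, or close them until they stop; newtons is the grip in N (None keeps the last).
- sleep(seconds).
- ik(position, orientation): joint angles nearest the present ones, or None.
- get_state(): the state.
- grab_frame(name): name is "scene" or "side" or "wrist"; returns a dict with "img" (400x640x3 uint8, red, green, blue), "fx", "fy", "cx", "cy" (pixels), "cam_to_world" (4x4, takes a point from camera to world coordinates); the wrist camera has in their place "T_tool_cam" (4x4, takes a point from camera to tool coordinates, whose origin is the TCP and whose axes are the flange's). Camera axes: x right, y down, z forward; pixel columns grow to the right and rows downward; lengths in m; the calibration is good to about 2 mm. A picture is of the moment at which its call begins: read the wrist's pose just before it. There is no depth.
A pose or a line that the arm cannot do raises MotionError and nothing moves.
- sign_off(): hands the job in; it is judged then, once.
Trained networks look in the newest picture that a camera, given by its name, has taken for a name from the list of things; names that differ only in an ending like _2 or _b are one class to them, and where a whole thing is asked for, a point or a joint stands for the part that bears it (a point fixed in the world has none). Each returns a list of dicts, best first, with "score" (0 to 1); they miss things now and then, are a little off and sometimes report something else, mostly with a low value. They report only what shows in the picture. A call takes as long as a camera call. They do not tell look-alikes from the thing itself.
- spot_in(camera, name): "centre" ([column, row] in pixels, amid what is visible of it).
- silhouettes(camera, name): "mask" (400x640 bool, what is visible of it) and "centre" ([column, row] in pixels, amid what is visible of it).
- tip_of(camera, name): "centre" ([column, row] in pixels: a listed point, or the origin of a listed thing).
The state is a dict: "clock": time; "q": joint angles; "joint_velocities": joint speeds; "tau": joint torques, N m; "position": TCP position; "eef_rot": TCP orientation; "contact_force": force on the tool from outside, world axes, zero at the start; "wrist_torque": the same for the moment, N m; "finger_gap": opening from 0.0 (shut) to 1.0 (fully open); "grasp_force": force on a finger pad.
Only numpy, scipy, OpenCV 4.12 (cv2) and the standard library are available. Lean on these libraries where they do the work, as an engineer would, in place of code of your own. Each camera call takes 0.05 s, during which the arm holds its last target. There are 200 camera calls.

TASK

Before closing up the welder that lies on its side on the bench, check that it has cooled: pick up the pistol-shaped infrared thermometer, aim it squarely at the round black disc on the finned end of the case, hold it steady about 10 cm away for a good two seconds, and lay it back flat on the open bench. Then turn the wing fastener on the hatch panel clockwise until its slot lines up with the slot lines marked on the panel, and press the panel fully shut against its frame. Finish while you are still holding the panel pressed shut (it springs open when let go), and leave the other things on the bench and on the welder where they are.

Things in the scene. Friction and masses are not known exactly. Their poses are not given: they have to be found in the camera images.
- thermometer: Loose pistol-shaped infrared thermometer, dark, 0.22 kg, lying on its side. Origin on its underside below the barrel axis; +x is where it looks, z up. Barrel: bar 40 mm wide (y), 36 high, from x = -70 to +80, axis 18 mm up; round nose 28 mm thick to x = +95. Hand grip 34 x 95 x 30 mm off the rear half (x < -15) to -y. Grip the barrel across y at x = 5 to 35 mm, near its balance point.
- lens (a point): The middle of the thermometer's nose tip, 95 mm ahead of its origin and 18 mm above its underside. The beam leaves here along +x of this frame (same axes as the thermometer).
- welder: Fixed heavy welder laid on its side: grey case 230 mm (x) by 340 mm (y), top face 140 mm above the bench. Origin on the bench below its centre, z up. The finned end with the black disc is at +y, control knobs at -y. The hatch panel is in the middle of the top, its hinge at +x, its free edge with the fastener at -x. A carrying handle sticks out to x = +154 mm.
- disc (a point): Centre of the black disc (44 mm across) at which the thermometer is aimed, on the +y end face, 70 mm above the bench; outward normal is +y of the welder.
- panel (a joint): Aluminium hatch panel, 150 mm (x) by 170 mm (y), 4 mm thick, hinged along y at welder x = +63 mm, 140 mm above the bench. Value in rad: 0 = flat shut on its frame (hard stop), 0.09 = sprung fully open (free edge about 13 mm up). A spring opens it: at the press point it takes about 2.5 N to start moving and 7 N to shut.
- press_point (a point): Clear spot on the panel's top face, 25 mm in from its free edge and 55 mm to the +y side of the fastener: a good place to push down with closed fingertips. It moves with the panel: shut, it is 144 mm above the bench; open, about 155 mm.
- fastener (a joint): Quarter-turn wing fastener in the panel, 48 mm in from the free edge, middle of its width; turns about the panel's normal. Value in rad, growing anticlockwise from above: 0 = wing and slot in line with the slot lines on the panel (along welder x), as wanted; starts 0.8 to 1.5, so turn clockwise; it can overshoot to -0.5. Stays where it is left (friction 0.07 N m).
- wing (a point): Point on the fastener's axis, inside the wing, 22 mm above its foot on the panel, a good height for the middle of the finger pads. The black wing is an upright bar 40 mm long (this frame's x), 12 mm thick (y: grip across it), from 5 to 36 mm above its foot, with the slot along its top. The frame turns with the wing and is tilted with the panel.
- multimeter: Bystander: dark multimeter 85 x 150 x 36 mm lying on the bench; origin centre of underside.
- wire_spool: Bystander: black wire spool 100 mm across, 50 mm high, lying flat; origin centre of underside.
- spray_can: Bystander: spray can 65 mm across, 190 mm tall, standing; origin centre of underside.
- wrench: Bystander: steel wrench 200 mm long, lying on the bench.
- screwdriver: Bystander: screwdriver 200 mm long, lying on the bench.
- screw_dish: Bystander: small steel dish, 56 mm across and 22 mm high, standing on the welder's top face beside the hatch, on the far -y corner.
- mug: Bystander: white mug 80 mm across, 95 mm tall; origin centre of underside.
Things that resemble listed ones, but are neither listed nor needed, are in the scene too. Leave any orange or pink look-alike of the thermometer alone.

How it is judged:
By the outcome, as a careful person would: the job done as asked, in the order asked, and still so for the second after the job is handed in, while the arm keeps its last pose, push and grip.
It also fails if it takes over 72 s, if anything falls off the work surface, if the arm or the gripper's body presses on something with over 40 N, if the wrist force passes 120 N, or if a joint passes its speed limit or range.

## Working session

There is one attempt and no reset: what is moved stays moved. The work goes in short steps, each a Python script; the robot and the scene stay as the last script left them, time stands still between calls to the robot, and variables do not carry over. Pictures are saved under pics/ and viewed, at most 14 in all, crops included, and the job is handed in when it is done.

```bash
mkdir -p pics; ls
cat > h.py <<'E'
from cell import *
import numpy as np, cv2
from scipy.spatial.transform import Rotation as R
def save(f,name): cv2.imwrite('pics/'+name,cv2.cvtColor(f['img'],cv2.COLOR_RGB2BGR))
def ray(f,px,T=None):
    T=np.array(f['cam_to_world']) if T is None else T
    d=np.array([(px[0]-f['cx'])/f['fx'],(px[1]-f['cy'])/f['fy'],1.])
    d=T[:3,:3]@d
    return T[:3,3],d/np.linalg.norm(d)
def onz(f,px,z,T=None):
    o,d=ray(f,px,T); return o+d*(z-o[2])/d[2]
def tri(rs):
    A=np.zeros((3,3));b=np.zeros(3)
    for o,d in rs:
        P=np.eye(3)-np.outer(d,d);A+=P;b+=P@o
    p=np.linalg.solve(A,b)
    return p,[np.linalg.norm((np.eye(3)-np.outer(d,d))@(p-o)) for o,d in rs]
def wrist():
    s=get_state();T=np.eye(4);T[:3,:3]=R.from_rotvec(s['eef_rot']).as_matrix();T[:3,3]=s['position']
    f=grab_frame('wrist');return f,T@np.array(f['T_tool_cam'])
def proj(f,p,T=None):
    T=np.array(f['cam_to_world']) if T is None else T
    c=np.linalg.inv(T)@np.append(p,1);return np.array([f['fx']*c[0]/c[2]+f['cx'],f['fy']*c[1]/c[2]+f['cy']])
E
cat > a.py <<'E'
from h import *
for c in ['scene','side']:
    f=grab_frame(c);save(f,c+'0.png')
    print(c,np.round(f['cam_to_world'],3).tolist(),f['fx'],f['cx'],f['cy'])
    for n in ['thermometer','lens','welder','disc','press_point','wing','fastener','multimeter','wire_spool','spray_can','wrench','screwdriver','screw_dish','mug']:
        print(n,[(np.round(r['centre']).tolist(),round(r['score'],2)) for r in tip_of(c,n)[:4]], [(np.round(r['centre']).tolist(),round(r['score'],2)) for r in spot_in(c,n)[:4]])
print(get_state())
E
python3 a.py
```

```text
pics
scene [[0.504, 0.717, -0.482, 1.06], [0.863, -0.408, 0.297, -0.408], [0.016, -0.566, -0.824, 1.158], [0.0, 0.0, 0.0, 1.0]] 384.55464474959734 318.0695669839986 203.8535255151172
thermometer [([326.0, 186.0], 0.89), ([245.0, 200.0], 0.88), ([356.0, 137.0], 0.77), ([394.0, 186.0], 0.6)] [([395.0, 186.0], 0.97), ([330.0, 181.0], 0.89), ([244.0, 200.0], 0.85), ([355.0, 134.0], 0.84)]
lens [([267.0, 185.0], 0.79), ([375.0, 133.0], 0.77), ([373.0, 186.0], 0.67)] [([401.0, 184.0], 0.96), ([328.0, 179.0], 0.76), ([349.0, 137.0], 0.7), ([249.0, 200.0], 0.59)]
welder [] [([295.0, 263.0], 0.81)]
disc [] [([295.0, 264.0], 0.93), ([460.0, 176.0], 0.22)]
press_point [([300.0, 224.0], 0.92)] [([292.0, 246.0], 0.86)]
wing [([284.0, 236.0], 0.48), ([374.0, 189.0], 0.4)] [([284.0, 236.0], 0.48), ([293.0, 249.0], 0.4)]Traceback (most recent call last):
  File "a.py", line 6, in <module>
    print(n,[(np.round(r['centre']).tolist(),round(r['score'],2)) for r in tip_of(c,n)[:4]], [(np.round(r['centre']).tolist(),round(r['score'],2)) for r in spot_in(c,n)[:4]])
                                                                           ~~~~~~^^^^^
ValueError: it knows: disc, lens, mug, multimeter, press_point, screw_dish, screwdriver, spray_can, thermometer, welder, wing, wire_spool, wrench
```

```bash
sed -i "s/'fastener',//" a.py; sed -i "s/\['scene','side'\]/['side']/; s/'multimeter',.*'mug'\]/'screw_dish']/" a.py; python3 a.py
```

```text
side [[-1.0, -0.012, 0.01, 0.455], [-0.015, 0.571, -0.821, 1.691], [0.004, -0.821, -0.571, 1.333], [0.0, 0.0, 0.0, 1.0]] 520.0059435334249 308.54580402428167 198.7509989182769
thermometer [([313.0, 280.0], 0.87), ([365.0, 201.0], 0.73), ([391.0, 282.0], 0.63), ([343.0, 240.0], 0.62)] [([346.0, 240.0], 0.9), ([388.0, 271.0], 0.88), ([318.0, 283.0], 0.75), ([362.0, 195.0], 0.75)]
lens [([369.0, 208.0], 0.87), ([318.0, 256.0], 0.73), ([357.0, 223.0], 0.55)] [([314.0, 278.0], 0.91), ([386.0, 273.0], 0.9), ([348.0, 242.0], 0.8), ([283.0, 336.0], 0.73)]
welder [] [([283.0, 188.0], 0.9)]
disc [([280.0, 213.0], 0.82), ([234.0, 272.0], 0.61)] [([287.0, 193.0], 0.86)]
press_point [] [([290.0, 172.0], 0.73), ([234.0, 266.0], 0.56)]
wing [([295.0, 171.0], 0.49)] [([294.0, 174.0], 0.57), ([286.0, 336.0], 0.29)]
screw_dish [([282.0, 160.0], 0.47)] [([284.0, 155.0], 0.54), ([235.0, 268.0], 0.38), ([327.0, 166.0], 0.28)]
{'clock': 1.4, 'q': array([-1.26722477e+00,  3.26198660e-01, -1.92607832e-01,  1.05200599e+00,
       -9.59586223e-06,  1.43659193e+00]), 'joint_velocities': array([-6.93300152e-04,  1.86721194e-03, -4.80763408e-04,  5.29204907e-04,
       -6.93209489e-05, -4.82263919e-04]), 'tau': array([-5.85525322e-04, -4.43328381e+01,  2.62751788e+01,  1.30069991e-03,
       -1.95501152e-04,  2.52152228e-05]), 'position': array([ 0.23316787, -0.49814   ,  0.23127859]), 'eef_rot': array([-3.06661783e+00, -6.82175521e-01,  1.71649007e-05]), 'contact_force': array([-0.66450977, -0.25340394,  0.52524354]), 'wrist_torque': array([0.02592278, 0.01416695, 0.01070746]), 'grasp_force': 0.0, 'finger_gap': 0.9993320385987914}
```

View pics/scene0.png

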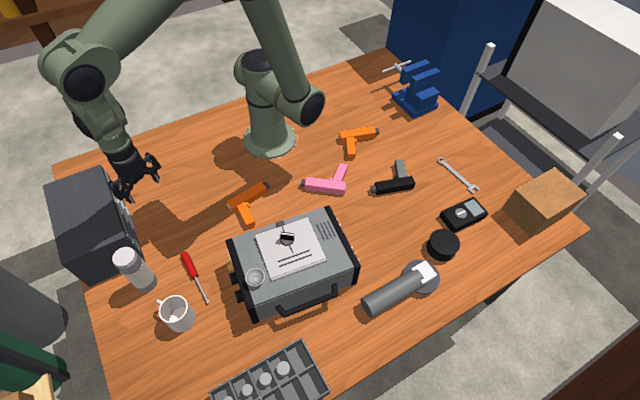

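View pics/side0.png

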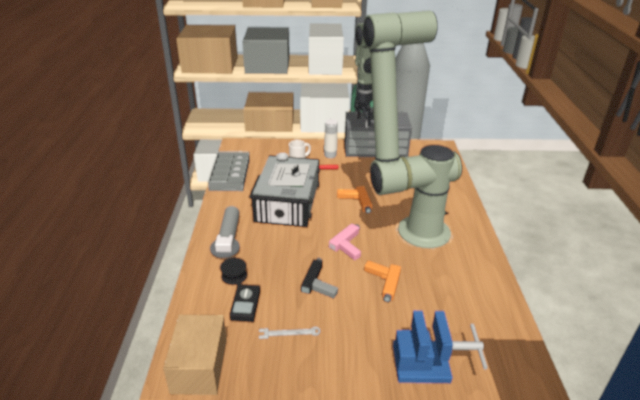

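The black thermometer is at scene (392,183) and side (317,278). The look-alikes are orange at scene (356,137) and (250,200), and pink at (325,182). Only the black one is dark as described. Its nose points towards the welder at scene (371,188). I'll confirm this with close wrist views of it and of the welder top.

```bash
cat > b.py <<'E'
from h import *
fs=grab_frame('scene'); th=onz(fs,(388,185),.018); w=onz(fs,(296,240),.144); print('therm',th,'welder',w)
fd=grab_frame('side'); print('side',onz(fd,(313,276),.018), onz(fd,(280,213),.07))
def show(f,T,ns):
    for n in ns: print(n,[(np.round(r['centre']).tolist(),round(r['score'],2)) for r in tip_of('wrist',n)[:3]])
def look(c,name,ns,h):
    # camera centred over c with tool down
    a=np.arctan2(c[1],c[0])
    rv=(R.from_euler('z',a)*R.from_euler('x',np.pi)).as_rotvec()
    f=grab_frame('wrist'); t=np.array(f['T_tool_cam'])
    off=R.from_rotvec(rv).as_matrix()@t[:3,3]
    p=np.array([c[0]-off[0],c[1]-off[1],h])
    print('pose',p,np.round(t,3).tolist())
    movep(p,rv); sleep(.3)
    f,T=wrist(); save(f,name); np.savez('pics/'+name[:-4],img=f['img'],T=T)
    show(f,T,ns); return f,T
f,T=look(w,'w_weld.png',['wing','press_point','disc','screw_dish'],.40)
f,T=look(th,'w_th.png',['thermometer','lens'],.28)
for n in ['thermometer']:
    for r in silhouettes('wrist',n)[:2]:
        m=np.array(r['mask']); print(r['score'],m.sum(),r['centre'],cv2.minAreaRect(np.argwhere(m)[:,::-1].astype(np.float32)))
print(get_state()['clock'])
E
python3 b.py
```

```text
therm [0.44957689 0.27277875 0.018     ] welder [ 0.54849799 -0.16675289  0.144     ]
side [0.45399665 0.29308355 0.018     ] [ 0.59193851 -0.02122768  0.07      ]
pose [ 0.46680841 -0.14203097  0.4       ] [[0.001, -0.945, -0.327, 0.085], [1.0, 0.001, 0.0, -0.0], [0.0, -0.327, 0.945, -0.143], [0.0, 0.0, 0.0, 1.0]]
wing [([348.0, 90.0], 0.65)]
press_point [([301.0, 116.0], 0.64)]
disc []
screw_dish []
pose [0.37706656 0.22820099 0.28      ] [[0.001, -0.945, -0.328, 0.085], [1.0, 0.001, -0.0, -0.0], [0.001, -0.328, 0.945, -0.143], [0.0, 0.0, 0.0, 1.0]]
thermometer [([199.0, 239.0], 0.92), ([401.0, 230.0], 0.77), ([305.0, 64.0], 0.6)]
lens [([420.0, 290.0], 0.98), ([359.0, 126.0], 0.78), ([142.0, 202.0], 0.77)]
0.88 7939 [286.8, 67.2] ((280.52850341796875, 91.10210418701172), (153.96693420410156, 114.8662109375), 51.21563720703125)
0.84 558 [567.6, 325.9] ((566.548583984375, 327.58697509765625), (34.60590362548828, 18.357784271240234), 38.990997314453125)
5.8083
```

View pics/w_weld.png

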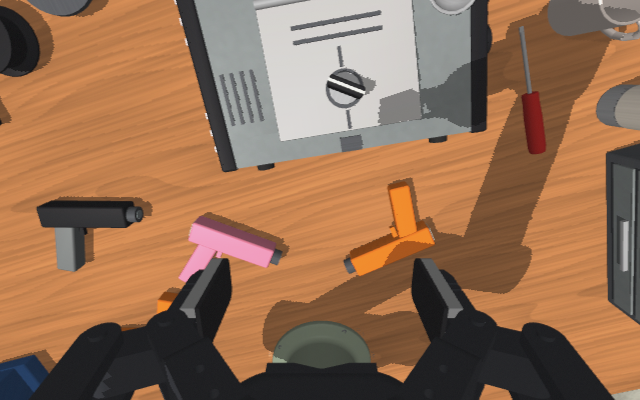

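View pics/w_th.png

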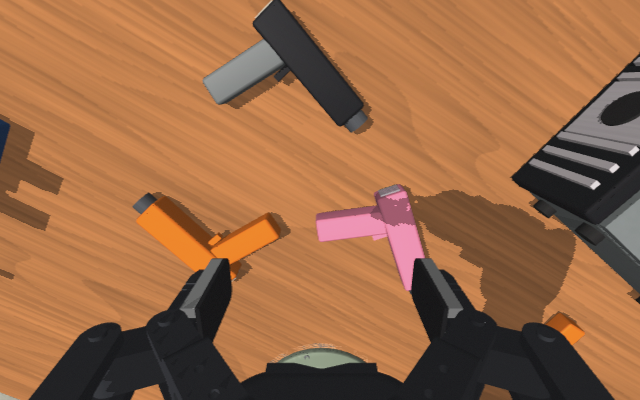

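In the wrist view, the black barrel runs from its rear at (265,10) to its nose at (358,122), with a grey grip to its right as specified. In the welder view, the panel's free-edge corners are at (281,141) and (421,119), and the wing is at (346,88). Next I compute the poses.

```bash
cat > c.py <<'E'
from h import *
f=grab_frame('wrist'); fd=grab_frame('side'); fs=grab_frame('scene')
T=np.load('pics/w_th.npz')['T']; Tw=np.load('pics/w_weld.npz')['T']
for px in [(364,108),(342,126),(277,0),(253,22)]: print('barrel',px,onz(f,px,.036,T).round(4))
print('lens',onz(f,(359,124),.018,T).round(4))
for px in [(281,141),(421,119)]: print('panel',px,onz(f,px,.157,Tw).round(4))
for px in [(349,128),(340,47)]: print('slot',px,onz(f,px,.152,Tw).round(4))
print('wingfoot',onz(f,(346,90),.154,Tw).round(4),'wing net',onz(f,(348,90),.174,Tw).round(4), 'press',onz(f,(301,116),.155,Tw).round(4))
for px in [(328,82),(365,94)]: print('wing end',onz(f,px,.188,Tw).round(4))
print('press scene',onz(fs,(300,224),.155).round(4),'wing scene',onz(fs,(284,236),.174).round(4),'wing side',onz(fd,(295,171),.174).round(4))
print('disc tri',tri([ray(fd,(280,213)),ray(f,(622,105),T)]))
E
python3 c.py
python3 - <<'E'
import cv2,numpy as np
a=cv2.imread('pics/w_weld.png')[0:200,200:500]; b=cv2.imread('pics/w_th.png')[0:140,200:400]
a=cv2.resize(a,None,fx=2.6,fy=2.6,interpolation=2)
cv2.imwrite('pics/crop1.png',a[:, :800]); cv2.imwrite('pics/crop2.png',cv2.resize(b,None,fx=4,fy=4,interpolation=2))
E
```

```text
barrel (364, 108) [0.4539 0.2152 0.036 ]
barrel (342, 126) [0.423  0.2261 0.036 ]
barrel (277, 0) [0.4983 0.3556 0.036 ]
barrel (253, 22) [0.4666 0.3679 0.036 ]
lens [0.4348 0.2071 0.018 ]
panel (281, 141) [ 0.4999 -0.1011  0.157 ]
panel (421, 119) [ 0.4763 -0.2681  0.157 ]
slot (349, 128) [ 0.4902 -0.1841  0.152 ]
slot (340, 47) [ 0.5793 -0.198   0.152 ]
wingfoot [ 0.5334 -0.1921  0.154 ] wing net [ 0.5336 -0.1929  0.174 ] press [ 0.5208 -0.1332  0.155 ]
wing end [ 0.5479 -0.174   0.188 ]
wing end [ 0.525  -0.2081  0.188 ]
press scene [ 0.5112 -0.1323  0.155 ] wing scene [ 0.5344 -0.198   0.174 ] wing side [ 0.5351 -0.1806  0.174 ]
disc tri (array([0.59077149, 0.00119499, 0.08740416]), [np.float64(0.0009566672137587371), np.float64(0.0009566672137587632)])
```

View pics/crop1.png

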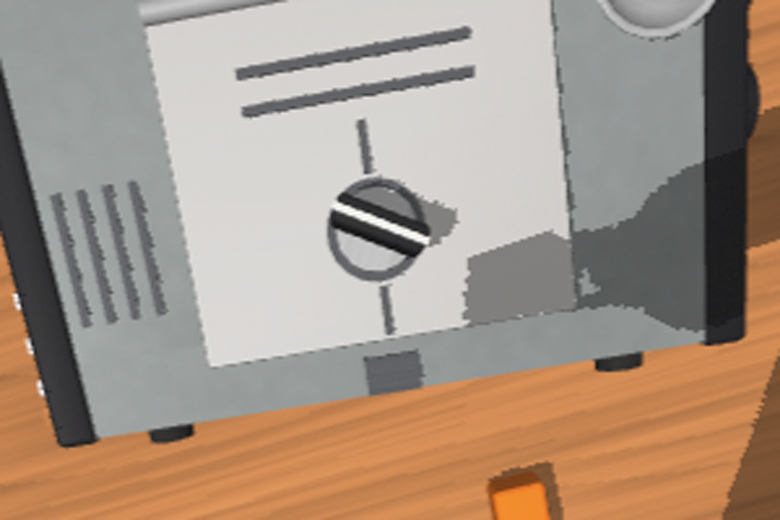

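View pics/crop2.png

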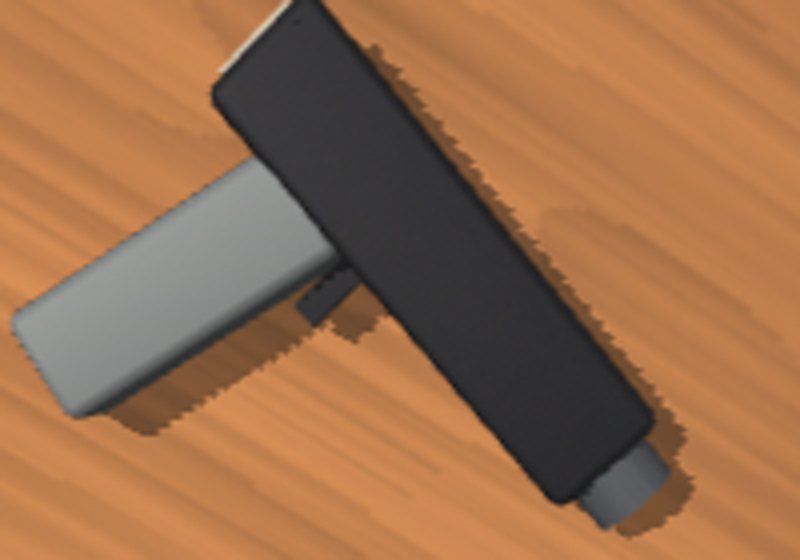

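Crop 1 shows the wing about 80° off the slot lines, and crop 2 confirms the black barrel with its nose at the lower right and the trigger just ahead of the grip. I'll take one look at the disc face and check clearances around the aiming position.

```bash
cat >> h.py <<'E'
PSI=np.radians(-8.4)
u=np.array([np.cos(PSI),np.sin(PSI),0]);v=np.array([-np.sin(PSI),np.cos(PSI),0])
def down(yaw): # tool x axis at yaw, z down
    return (R.from_euler('z',yaw)*R.from_euler('x',np.pi)).as_rotvec()
E
cat > d.py <<'E'
from h import *
fs=grab_frame('scene')
for n,px,z in [('spool',(443,246),.04),('spool top edge',(430,240),.05),('meter',(463,213),.036),('grinder',(365,308),.05),('grinder mid',(395,290),.06),('grinder head',(432,275),.06)]: print(n,onz(fs,px,z).round(3))
disc=np.array([.5976,-.0294,.07])
p=disc+.065*v; p[2]=.27
yaw=np.pi/2+PSI
for y in [yaw]:
    print(ik(p,down(y)))
movep(p,down(yaw)); sleep(.3)
f,T=wrist(); save(f,'w_disc.png'); np.savez('pics/w_disc',T=T)
print(f['fx'])
for n in ['disc','wing','press_point']:
    for r in tip_of('wrist',n)[:2]: print(n,r['centre'],r['score'],onz(f,r['centre'],.07,T).round(4))
print('pred',proj(f,disc,T)); print(get_state()['clock'])
E
python3 d.py
```

```text
spool [0.757 0.268 0.04 ]
spool top edge [0.721 0.239 0.05 ]
meter [0.69  0.418 0.036]
grinder [ 0.804 -0.077  0.05 ]
grinder mid [0.805 0.03  0.06 ]
grinder head [0.823 0.159 0.06 ]
[-6.39025358e-02  4.15914977e-01  3.96861298e-02  1.19456748e+00
  4.44089210e-16  1.65350145e+00]
319.16080405681635
disc [316.0, 211.5] 0.57 [ 0.5939 -0.0178  0.07  ]
press_point [262.5, 355.3] 0.79 [ 0.4889 -0.2187  0.07  ]
pred [320.56907676 220.16315252]
7.7083
```

View pics/w_disc.png

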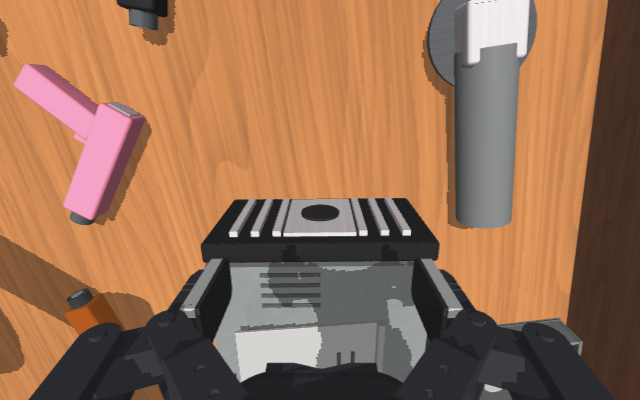

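The disc centre is at (320,213), which puts its face about 10 mm beyond the nominal end face and agrees with the side view. The aiming position is clear. Grasping the thermometer now.

```bash
cat > e.py <<'E'
from h import *
T=np.load('pics/w_disc.npz')['T']; f=grab_frame('wrist'); print('disc',onz(f,(320,213),.07,T))
a=np.radians(-107.9); d=np.array([np.cos(a),np.sin(a),0])
g=np.array([.4615,.2966,0])+.022*d
rv=down(a+np.pi)
print(ik(g+[0,0,.15],rv))
movep(g+[0,0,.12],rv)
move_l(g+[0,0,.005],velocity=.12)
grab(40); s=get_state(); print(s['finger_gap'],s['grasp_force'],s['position'])
move_l(g+[0,0,.057],velocity=.12); sleep(.2)
f,T=wrist(); save(f,'w_g.png'); np.savez('pics/w_g',T=T)
s=get_state(); print(s['finger_gap'],s['grasp_force'],s['contact_force'],s['wrist_torque'],s['clock'])
fs=grab_frame('scene'); save(fs,'scene_g.png')
L=g+.073*d+[0,0,.07]; fd=grab_frame('side')
for c,F in [('scene',fs),('side',fd)]:
    print(c,'pred lens',proj(F,L),[(r['centre'],r['score']) for r in tip_of(c,'lens')[:3]])
E
python3 e.py
python3 - <<'E'
import cv2,numpy as np
a=cv2.imread('pics/w_g.png'); b=cv2.imread('pics/scene_g.png')[120:260,280:480]
b=cv2.resize(b,(400,280)); a=cv2.resize(a[:,100:],(400,280)) ; cv2.imwrite('pics/g.png',np.hstack([a,b]))
E
```

```text
disc [ 0.59825848 -0.02033403  0.07      ]
[ 0.40611834  0.36268691 -0.36223348  0.84587594  0.          2.2893286 ]
0.46234613711506833 41.80302679538727 [0.45506823 0.27592235 0.00557369]
0.46308550345974064 41.05922341346741 [ 0.88138048 -0.56935432 -2.11564122] [-0.00603559 -0.05004391 -0.00085953] 11.4167
scene pred lens [372.56735944 180.1908443 ] [([265.6, 181.5], 0.79), ([374.2, 179.5], 0.78), ([376.5, 131.4], 0.61)]
side pred lens [319.11795807 249.67912828] [([387.2, 296.2], 0.96), ([368.8, 211.1], 0.65), ([358.5, 224.3], 0.55)]
```

View pics/g.png

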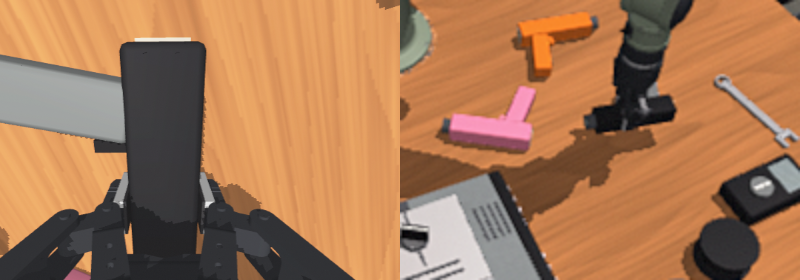

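The thermometer is held straight, with its rear edge at wrist-view pixel (320,60). Now aim, hold and return it.

```bash
cat > f.py <<'E'
from h import *
T=np.load('pics/w_g.npz')['T']; f=grab_frame('wrist')
a=np.radians(-107.9); d=np.array([np.cos(a),np.sin(a),0])
g=np.array([.4615,.2966,0])+.022*d
e=onz(f,(320,60),.088,T); print('rear dist (92 exp)',(g-e)@d, 'lat',np.cross(d,(e-g))[2])
lens_off=.165-(g-e)@d
print('lens ahead',lens_off)
lo=.073+np.clip(lens_off-.073,-.006,.006)
disc=np.array([.5975,-.0203,.07])
t=disc+(.10+lo)*v; t[2]=.057
rv=down(np.arctan2(v[1],v[0]))
up=g.copy(); up[2]=.10
move_l(up,velocity=.2)
pre=t+.05*v; pre[2]=.10
movep(pre,rv); move_l(t,velocity=.1); sleep(.4)
s=get_state(); print(s['position']-t, s['clock'],R.from_rotvec(s['eef_rot']).as_matrix()[:,0]@v)
fs=grab_frame('scene'); fd=grab_frame('side'); save(fs,'scene_a.png'); save(fd,'side_a.png')
L=disc+.1*v
for c,F in [('scene',fs),('side',fd)]:
    print(c,'pred lens',proj(F,L),[(r['centre'],r['score']) for r in tip_of(c,'lens')[:4]])
f,T=wrist(); save(f,'w_a.png')
sleep(2.6); print(get_state()['clock'])
E
python3 f.py
python3 - <<'E'
import cv2,numpy as np
a=cv2.imread('pics/side_a.png')[150:290,220:420]; b=cv2.imread('pics/scene_a.png')[130:270,260:460]
cv2.imwrite('pics/a.png',np.hstack([cv2.resize(x,(400,280),interpolation=2) for x in (a,b)]))
E
```

```text
rear dist (92 exp) 0.09193370345873965 lat -0.000507310651350918
lens ahead 0.07306629654126036
[0.00012932 0.00025511 0.00018037] 14.025 0.9999999329612433
scene pred lens [372.01761731 233.15392729] [([265.7, 185.5], 0.92), ([373.8, 131.2], 0.89), ([302.2, 182.8], 0.81), ([370.9, 230.3], 0.76)]
side pred lens [273.36003432 227.99355845] [([386.5, 297.8], 0.98), ([369.6, 213.8], 0.69), ([358.1, 225.1], 0.63), ([244.4, 305.3], 0.48)]
16.875
```

View pics/a.png

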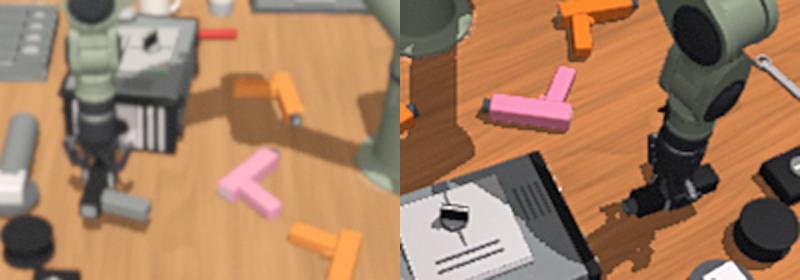

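The side view shows the nose pointing at the disc, and the pose error was under 0.4 mm during a hold of about 3 s. Now I lay it back where it was and look at the wing from above.

```bash
cat > g.py <<'E'
from h import *
a=np.radians(-107.9); d=np.array([np.cos(a),np.sin(a),0])
g=np.array([.4615,.2966,0])+.022*d
p=np.array(get_state()['position'])+.08*v; p[2]=.10; move_l(p,velocity=.2)
up=g.copy(); up[2]=.10
movep(up,down(a+np.pi)); move_l(g+[0,0,.03],velocity=.15); print(move_l(g+[0,0,.0055],velocity=.04,until_force=4)); print(get_state()['position'])
let_go(); sleep(.2); move_l(g+[0,0,.15],velocity=.25); sleep(.1)
f,T=wrist(); save(f,'w_p.png')
print('clock',get_state()['clock'])
w=np.array([.534,-.193,0])
for yaw,name in [(PSI,'w_w1')]:
    p=w+.0*u; p[2]=.30
    movep(p,down(yaw)); sleep(.3)
    f,T=wrist(); save(f,name+'.png'); np.savez('pics/'+name,T=T)
    for n,z in [('wing',.174),('press_point',.155)]:
        for r in tip_of('wrist',n)[:2]: print(n,r['centre'],r['score'],onz(f,r['centre'],z,T).round(4))
print('clock',get_state()['clock'])
E
python3 g.py
python3 - <<'E'
import cv2,numpy as np
a=cv2.imread('pics/w_w1.png')[60:340,170:470]; b=cv2.imread('pics/w_p.png')
cv2.imwrite('pics/p.png',np.hstack([cv2.resize(a,(428,400),interpolation=2),cv2.resize(b,(370,400))]))
E
```

```text
True
[0.45416942 0.27549977 0.00552464]
clock 21.0583
wing [322.5, 184.1] 0.87 [ 0.5357 -0.1933  0.174 ]
wing [455.2, 87.8] 0.56 [ 0.6002 -0.3098  0.174 ]
press_point [619.6, 207.3] 0.73 [ 0.4652 -0.4738  0.155 ]
press_point [265.1, 202.7] 0.67 [ 0.5193 -0.1351  0.155 ]
clock 23.3167
```

View pics/p.png

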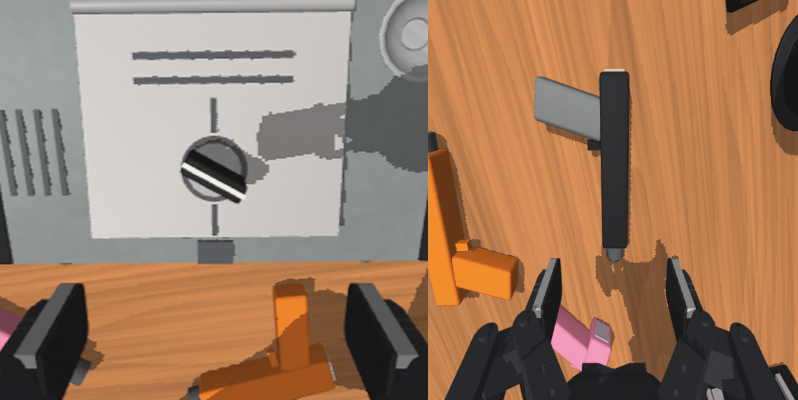

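The thermometer lies flat in its old spot. The wing stripe runs from about (298,177) to (340,200) and the slot lines are vertical in the image. Turning the wing now.

```bash
cat > i.py <<'E'
from h import *
PSI=np.radians(-8.1)
f=grab_frame('wrist'); T=np.load('pics/w_w1.npz')['T']
A,B=onz(f,(298.2,176.9),.188,T),onz(f,(340.3,200.1),.188,T)
phi=np.arctan2(*(A-B)[[1,0]])-PSI
print('stripe',A,B,np.linalg.norm(A-B),'mid',(A+B)/2,'phi',phi)
assert .8<=phi<=1.5
W=np.array([.5355,-.1925,.175])
tilt=R.from_euler('z',PSI)*R.from_euler('y',.09)
n=tilt.apply([0,0,1])
rot=lambda p:(tilt*R.from_euler('z',p+np.pi)*R.from_euler('x',np.pi)).as_rotvec()
tcp=W-n*.015
print(ik(tcp,rot(phi)),ik(tcp,rot(0)))
movep(tcp+n*.08,rot(phi)); move_l(tcp,velocity=.1)
s0=get_state(); grab(30); s=get_state(); print(s['finger_gap'],s['grasp_force'],s['contact_force']-s0['contact_force'])
for p in np.linspace(phi,0,6)[1:]: move_l(tcp,velocity=.1,rot=rot(p)) if False else movep(tcp,rot(p))
sleep(.2); s=get_state(); print(s['contact_force'],s['wrist_torque'],s['finger_gap'],s['position']-tcp)
let_go(); sleep(.1); move_l(tcp+n*.10,velocity=.2)
p=W.copy(); p[2]=.30; movep(p,down(PSI+np.pi)); sleep(.3)
f,T=wrist(); save(f,'w_w2.png'); np.savez('pics/w_w2',T=T)
for nm,z in [('wing',.175),('press_point',.155)]:
    for r in tip_of('wrist',nm)[:2]: print(nm,r['centre'],r['score'],onz(f,r['centre'],z,T).round(4))
print('clock',get_state()['clock'])
cv2.imwrite('pics/w2.png',cv2.resize(cv2.cvtColor(f['img'],cv2.COLOR_RGB2BGR)[60:340,170:520],None,fx=2,fy=2,interpolation=2))
E
python3 i.py
```

```text
stripe [ 0.54913633 -0.17484447  0.188     ] [ 0.52376274 -0.20685511  0.188     ] 0.04084727887544648 mid [ 0.53644954 -0.19084979  0.188     ] phi 1.0419179466925144
[-0.46039014  0.480159   -0.15121878  1.02490016 -0.02819277 -1.35973062] [-0.46039014  0.480159   -0.15121878  1.02490016 -0.02819277 -0.31781268]
0.1376484142075803 34.65946912765503 [ 1.2395242  -1.34610795 -0.23314356]
[-2.85264971  6.17735045  5.17556379] [ 1.15425758  0.41133856 -0.18807126] 0.13408975668802572 [-3.71952367e-04  1.34717218e-03 -9.00597467e-05]
wing [326.3, 190.1] 0.77 [ 0.54   -0.1876  0.175 ]
press_point [384.0, 153.6] 0.69 [ 0.5193 -0.1314  0.155 ]
clock 32.425
```

View pics/w2.png

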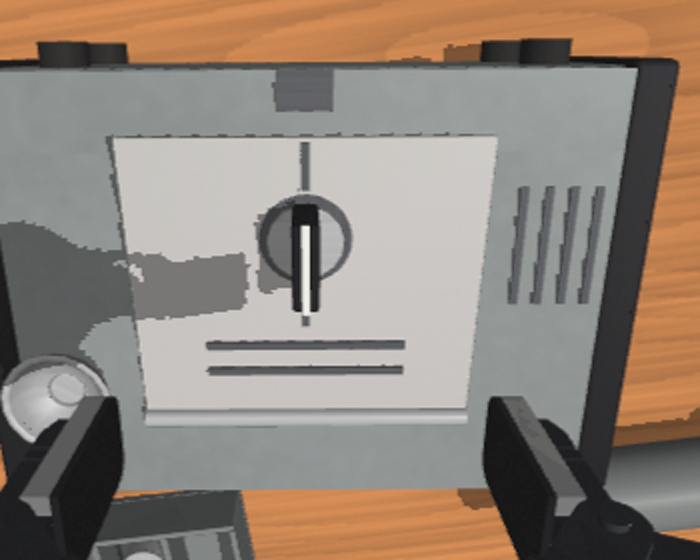

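The slot stripe at (305,225–315) is in line with the panel's slot lines. Now press the panel shut with closed fingers.

```bash
cat > j.py <<'E'
from h import *
PSI=np.radians(-8.1)
P=np.array([.520,-.1335,0]); rv=down(PSI+np.pi/2)
z=lambda h:P+[0,0,h]
grab(30); movep(z(.20),rv); move_l(z(.165),velocity=.1); sleep(.2)
b=get_state()['contact_force']; print(b)
hit=move_l(z(.136),velocity=.02,until_force=18)
sleep(.4); s=get_state(); print(hit,s['position'],s['contact_force']-b,s['clock'])
for c in ['scene','side']: f=grab_frame(c); save(f,c+'_e.png')
E
python3 j.py
python3 - <<'E'
import cv2,numpy as np
a=cv2.imread('pics/side_e.png')[120:330,200:420]; b=cv2.imread('pics/scene_e.png')[110:320,210:430]
cv2.imwrite('pics/e.png',np.hstack([cv2.resize(x,(400,380),interpolation=2) for x in (a,b)]))
E
```

```text
[0.0660669  0.39980074 0.21010678]
True [ 0.51926793 -0.13339828  0.14398536] [-1.83843788 -0.15986215  9.06255823] 36.7917
```

View pics/e.png

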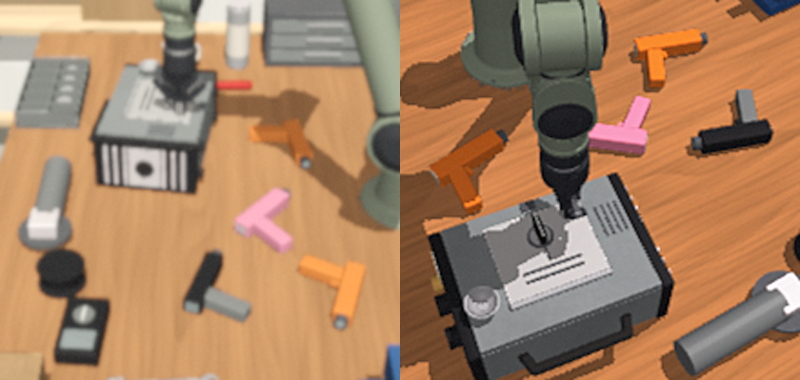

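The tip is at 144.0 mm, so the panel is shut, but the push has settled to only 9 N. I'll add a little and hand in.

```bash
cat > k.py <<'E'
from h import *
p=np.array(get_state()['position'])
for k in range(1,8):
    q=p.copy(); q[2]=p[2]-.0007*k
    move_l(q,velocity=.01); sleep(.3); s=get_state(); print(k,s['position'][2],s['contact_force'])
    if s['contact_force'][2]>18: break
if 12<s['contact_force'][2]<40 and s['position'][2]<.1455: sleep(.5); print(get_state()['contact_force'],get_state()['clock']); print(sign_off())
E
python3 k.py
```

```text
1 0.14400077106831646 [-2.75180998  1.75547277  9.29311716]
2 0.14385778351654657 [-3.90511028  1.08823741 12.68973605]
3 0.1436940169845713 [-6.83811095  1.84110194 17.87976949]
4 0.14354536978421 [-6.70407974  2.1473413  21.82074803]
[-7.45593574  3.15522606 21.29949183] 39.5917
the job is handed in; nothing more can be done
None
```

I handed the job in at about 40 s of the 72 s allowed: the thermometer was aimed at the disc for about 3 s and laid back flat, the wing was turned into line with the slot lines, and the panel is held shut with about 21 N.

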